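# Make up the radiation and circuit practical kits

## Robot

A 6-joint arm with a two-finger parallel gripper is mounted at the origin on the work surface. World frame = base frame: x ahead of the robot, y to its left, z up, the work surface at z = 0. Lengths are in mm, angles in degrees, forces in N, time in s.
With the tool pointing down it reaches from about 350 to 975 mm from the base axis. Payload 7.1 kg.
Tool frame: the origin (TCP) lies between the finger pads; the fingertips stand 8 mm ahead of it and the grasp point (between the pads) lies 11 mm behind it (r.nose_length is the distance from the TCP to the fingertips, in mm); z points along the fingers, y is the line along which they close (so a half turn about z gives the same grasp; the last joint's range is limited). The gripper opens to 88 mm and grips with 3 to 60 N. Pads are 20 mm wide; open, the fingers measure 115 mm over their backs; the gripper's body (75 mm by 178 mm) begins 61 mm behind the grasp point.
Start: joints at [63.656, 24.242, 93.386, -0, 62.372, -1.089], TCP at [266.632, 565.254, 230.675] pointing down, gripper open.
Joint ranges: [-172.04, 172.04], [-51.8, 120.97], [4.93, 147.93], [-75.15, 255.16], [6.16, 154.13], [-145.62, 145.62]. Speed limits (degrees/s): [136.94, 136.94, 172.46, 180, 180, 180].

## Interface

Orientations are given as [roll, pitch, yaw] about the fixed x, y, z axes, in that order (R = Rz(yaw) Ry(pitch) Rx(roll)).
In Python, from workcell import r gives the robot as it stands.
- The arm moves only by the tool drive_tool, never from a script. Its argument "increments" is a list that holds one entry, the list of rows, each a list of 4 numbers: the shift along the tool's x, y, z in mm, then the turn about the tool's z in rad. A call has 1 to 12 rows; each row shifts and turns the commanded pose from where the row before left it, along the tool's axes as they then stand; what a row does not reach is not made up. A row lasts 1/12 s, in which the tool goes at most 41.7 mm and 7.16 degrees, less where a joint would pass 70% of its speed; a pose out of reach is approached as far as the arm can. A call with a gripper value outside its range is refused whole. "fingers" is the opening, from -1 (shut) to 1 (fully open), so that 0 is half open, set as the call begins (left out, the last holds). The fingers move at their own pace and stop on an object; "newtons" is the grip in N (left out, the last holds). Time passes only in rows, so rows that do not move let the fingers close. It gives the time, the measured TCP pose, the force, the opening and the grip force at its end, in the units of the state.
- r.read_state(): the state, without advancing time (a new reading comes with each control period).
- r.get_image(name): name is "scene" or "top" or "wrist"; returns the picture (420x560x3 uint8, blue, green, red); there is no depth.
- r.camera_info(name): a dict with "camera_matrix" (3x3 intrinsics, pixels), "pose" (4x4, takes a point from camera to world coordinates). Camera axes: x right, y down, z forward; pixel columns grow to the right and rows downward; lengths in mm; the calibration is good to about 2 mm. The wrist camera is an equidistant fisheye: a pixel r from the principal point sees the ray r / f radians off the axis. A picture is of the moment at which its call begins: read the wrist's pose just before it. camera_info takes no time and is no camera call; for the wrist camera it gives the pose at the moment of the call.
- r.hand_in(): hands the job in; it is judged then, once.
The state is a dict: "clock": time; "joint_pos": joint angles; "joint_velocities": joint speeds; "effort": joint torques, N m; "tool_pos": TCP position; "eef_rot": TCP orientation; "ft_force": force on the tool from outside, world axes, zero at the start; "moment": the same for the moment, N m; "opening": finger opening in mm; "grip_force": force on a finger pad.
Only numpy, scipy, OpenCV 4.12 (cv2) and the standard library are available. Lean on these libraries where they do the work, as an engineer would, in place of code of your own. Each camera call takes 0.05 s, during which the arm holds its last target. There are 200 camera calls.

## Task

Make up the two practical kits on the bench. Red tray (radiation practical): the black can standing on the black disc, the bright aluminium can standing on the silver-grey disc, and the stopwatch lying squarely on its white outline; yellow tray (circuit practical, which already has its cell holder): the blue multimeter and the white lamp holder, each lying squarely on its own white outline. Set the things down rather than dropping them, and leave the copper can, the bosshead and the cell holder where they are.

Things in the scene. Friction and masses are not known exactly. Their poses are not given: they have to be found in the camera images.
- red_tray: Red kit tray, fixed, 150 (x) x 290 (y, long) mm, rim 15 high, 4 thick; floor 3 thick. Origin: centre of underside, z up; yaw within 0.12 rad of 0, left or right of the yellow one. Printed on its floor at x = 0: white stopwatch outline 64 (x) x 70 (y) mm at y = -85 mm (tab for the buttons at +y; watch's x along tray's y); black disc, 60 across, at y = +5; silver-grey disc, 60 across, at y = +92.
- yellow_tray: Yellow kit tray, fixed; size, rim, floor and origin as the red one, yaw within 0.12 rad of 0. White outlines on its floor at x = 0: multimeter 66 (x) x 124 (y) mm at y = -70 mm; lamp holder 48 (x) x 64 (y) at y = +46 (meter's and lamp holder's long sides go along the tray's y); cell holder 80 (x) x 44 (y) at y = +112, already filled.
- black_can: Matt black metal can, upright, 50 mm diameter, 60 mm high plus a black rubber stopper 17 mm across and 8 mm high on the lid; about 100 g. Origin: centre of its underside, z up. To go on the black disc.
- bright_can: Bright bare-aluminium can, same size, mass and origin as the black one. To go on the silver-grey disc.
- stopwatch: Stopwatch lying face up: black case with orange face and grey display, 60 (x) x 56 (y) x 20 mm thick, three small buttons standing out 5 mm on its +x edge; about 80 g. Origin: centre of its underside, z up. Either way round on its outline is right.
- multimeter: Pocket multimeter lying face up: blue case with dark face, display and round dial, 116 (x, long) x 58 (y) x 30 mm, the dial bar standing 8 mm above; about 200 g. Origin: centre of its underside, z up; the display is at the +x end. Either way round on its outline is right.
- lamp_holder: Lamp holder: white plastic base 56 (x, long) x 40 (y) x 20 mm with a small bulb in the middle (51 mm high in all) and a black and a red terminal on top, 29 mm high, 20 mm either side of the middle along x; about 60 g; pick it up by the base. Origin: centre of its underside, z up. Either way round on its outline is right.
- copper_can: Copper can, same size and shape as the other two; not wanted, stays where it is. Origin: centre of its underside, z up.
- bosshead: Grey cast clamp bosshead with two steel thumbscrews, lying flat, within 47 mm of its origin all round and 28 mm high; not wanted, stays where it is. Origin: centre of its underside, z up.
- cell_holder: Black holder with two green and brass cells, 72 (x) x 36 (y) x 23 mm, loose, already on its outline in the yellow tray (long side across the tray); stays there. Origin: centre of its underside, z up.
Mind the look-alikes: they are no part of the job. What is meant by the stopwatch is not purple, and is the smaller of those in its own colour.

How it is judged:
By the outcome, as a careful person would: the job done as asked, in the order asked, and still so for the second after the job is handed in, with the robot touching nothing.
It also fails if it takes over 125 s, if anything falls off the work surface, if the arm or the gripper's body presses on something with over 40 N, if the wrist force passes 120 N, or if a joint passes its speed limit or range.

## Working session

There is one attempt and no reset: what is moved stays moved. The work goes in short steps, Python scripts to look and compute and a tool call to move; the robot and the scene stay as the last step left them, time stands still between calls to the robot, and variables do not carry over. Pictures are saved under pics/ and viewed, at most 14 in all, crops included, and the job is handed in when it is done.

Besides the shell and the picture viewer there is one more tool, called after ">>>" in YAML: its name, and indented under it one key for each argument. drive_tool: Moves the arm, as the interface text tells. Its arguments: {"type":"object","properties":{"increments":{"type":"array","items":{"type":"array","items":{"type":"array","items":{"type":"number"}}}},"fingers":{"type":"number"},"newtons":{"type":"number"}},"required":["increments"]}

```bash
mkdir -p pics; ls; python3 - <<'E'
from workcell import r
import cv2,numpy as np
for n in("top","scene"):
    cv2.imwrite(f"pics/{n}0.png",r.get_image(n)); c=r.camera_info(n); print(n,np.round(c["camera_matrix"],1).tolist(),np.round(c["pose"],3).tolist())
s=r.read_state();print({k:np.round(v,2).tolist() for k,v in s.items()}, r.nose_length)
E
```

```text
pics
top [[503.1, 0.0, 270.0], [0.0, 503.1, 216.2], [0.0, 0.0, 1.0]] [[0.001, -0.973, 0.229, 176.475], [-1.0, 0.0, 0.005, -3.589], [-0.005, -0.229, -0.973, 1150.08], [0.0, 0.0, 0.0, 1.0]]
scene [[403.7, 0.0, 281.1], [0.0, 403.7, 209.7], [0.0, 0.0, 1.0]] [[0.854, 0.318, -0.411, 823.88], [0.52, -0.51, 0.685, -631.73], [0.008, -0.799, -0.601, 625.405], [0.0, 0.0, 0.0, 1.0]]
{'clock': 0.1, 'joint_pos': [63.66, 24.28, 93.43, 0.0, 62.37, -1.09], 'joint_velocities': [-0.07, -0.04, -0.07, -0.06, -0.01, 0.0], 'effort': [0.0, -54.56, -27.43, 0.06, 0.02, -0.0], 'tool_pos': [266.41, 564.82, 229.98], 'eef_rot': [-179.92, -0.0, 154.74], 'ft_force': [0.68, -0.52, 0.67], 'moment': [-0.01, 0.02, -0.01], 'grip_force': 0.0, 'opening': 87.85} 8.0
```

View pics/top0.png

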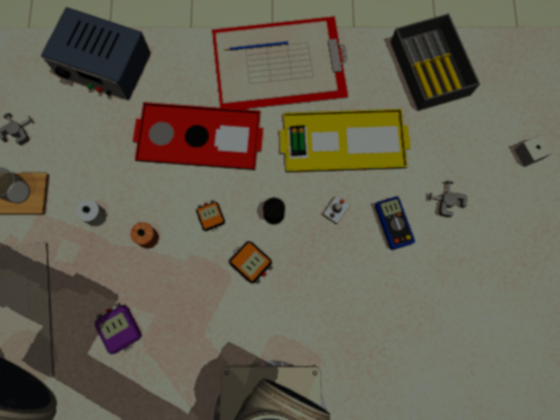

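View pics/scene0.png

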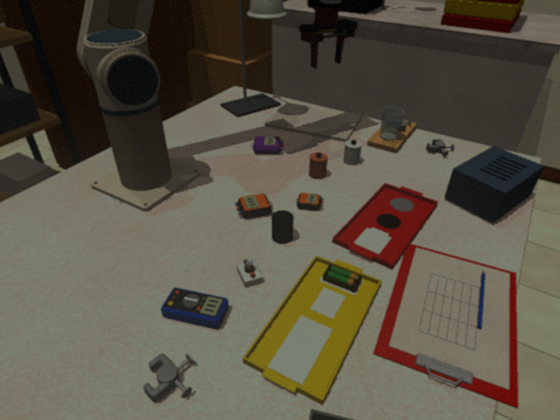

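The stopwatches in the top view are small orange (210,215), larger orange (250,262) and purple (118,328). The small orange one fits: it isn't purple and it's the smaller of the orange pair. The cans are bright (89,212), copper (143,234) and black (272,210). The lamp holder is at (336,209), the meter at (394,222), and the bosshead at (448,198) with a twin at (15,128). The red object at (280,62) is a clipboard, not the tray.

```bash
cat > h.py <<'E'
from workcell import r
import cv2,numpy as np
def ray(n,uv,z,info=None):
    c=info or r.camera_info(n);K=np.array(c["camera_matrix"]);T=np.array(c["pose"])
    p=(np.array(uv,float).reshape(-1,2)-K[:2,2])/[K[0,0],K[1,1]]
    if n=="wrist":
        th=np.linalg.norm(p,axis=1,keepdims=True);k=np.where(th>1e-9,np.sin(th)/np.maximum(th,1e-9),1)
        d=np.hstack([p*k,np.cos(th)])
    else: d=np.hstack([p,np.ones((len(p),1))])
    d=d@T[:3,:3].T;o=T[:3,3];return (o+d*((z-o[2])/d[:,2:3]))[:,:2]
def blobs(mask,n,z,amin=20,info=None):
    """contours -> world plane minAreaRect: centre,size,long-axis angle"""
    out=[]
    for c in cv2.findContours(mask.astype(np.uint8),cv2.RETR_EXTERNAL,cv2.CHAIN_APPROX_NONE)[0]:
        if cv2.contourArea(c)<amin: continue
        w=ray(n,c,z,info);(x,y),(a,b),t=cv2.minAreaRect(w.astype(np.float32))
        if a<b:a,b,t=b,a,t+90
        out.append((np.round([x,y,a,b,(t+90)%180-90],1).tolist(),c.reshape(-1,2).mean(0).round().tolist()))
    return out
def go(x,y,z,yaw):
    """tool-frame shift (with the yaw AFTER turning), z shift, turn rad"""
    s=r.read_state();p=np.array(s["tool_pos"]);d=np.array([x,y,z])-p;y0=s["eef_rot"][2]
    t=(yaw-y0+180)%360-180;
    f=lambda a:np.round([d[0]*np.cos(a)+d[1]*np.sin(a),d[0]*np.sin(a)-d[1]*np.cos(a)],1).tolist()
    print("at",p.round(1),round(y0,1),"shift now-axes",f(np.radians(y0)),"after-turn axes",f(np.radians(yaw)),"dz",round(-d[2],1),"turn rad",round(-np.radians(t),3))
E
python3 - <<'E'
from h import *
im=cv2.imread("pics/top0.png");H=cv2.cvtColor(im,cv2.COLOR_BGR2HSV);h,s,v=cv2.split(H)
M={"red":((h<6)|(h>172))&(s>150)&(v>60),"yellow":(h>22)&(h<34)&(s>150)&(v>60),"orange":(h>7)&(h<20)&(s>150)&(v>70),"blue":(h>105)&(h<130)&(s>120),"white":(s<70)&(v>130),"black":(v<28)}
for k,m in M.items():
    print(k)
    for b in blobs(m,"top",{"orange":20,"blue":30}.get(k,5),60):print("  ",b)
c=im[90:290,70:430];cv2.imwrite("pics/crop1.png",np.clip(cv2.resize(c,None,fx=2.2,fy=2.2,interpolation=3)*1.6,0,255))
E
```

```text
red
   ([753.3, 79.6, 534.4, 384.8, -83.2], [250.0, 86.0])
yellow
   ([636.8, -177.8, 313.5, 152.4, -87.9], [344.0, 140.0])
   ([796.3, -378.1, 99.3, 19.7, 15.4], [423.0, 79.0])
   ([804.6, -405.3, 100.0, 18.8, 17.8], [433.0, 76.0])
   ([811.9, -428.8, 99.6, 19.7, 14.1], [443.0, 73.0])
   ([819.9, -452.0, 100.4, 18.9, 14.4], [452.0, 71.0])
orange
   ([338.1, 46.8, 65.8, 60.6, 47.9], [250.0, 261.0])
   ([402.5, 295.5, 50.0, 48.2, 59.5], [142.0, 233.0])
   ([446.0, 141.6, 52.0, 46.8, 21.7], [210.0, 215.0])
   ([497.4, 580.7, 101.8, 94.7, 90.0], [26.0, 196.0])
blue
   ([425.6, -280.9, 112.8, 57.8, 17.0], [395.0, 222.0])
white
black
   ([49.3, -52.2, 143.4, 8.0, 62.9], [295.0, 395.0])
   ([54.7, 546.2, 151.2, 87.2, 63.4], [20.0, 389.0])
   ([417.6, -295.2, 66.4, 41.6, 16.5], [397.0, 230.0])
   ([458.4, -6.3, 57.9, 44.7, -0.0], [273.0, 210.0])
   ([647.5, 180.9, 51.6, 49.3, 89.9], [196.0, 136.0])
   ([801.4, 455.0, 78.8, 15.7, 69.3], [89.0, 78.0])
   ([818.3, 522.7, 50.2, 23.3, 62.3], [63.0, 72.0])
   ([834.2, 343.8, 172.2, 44.3, -21.1], [134.0, 67.0])
   ([800.3, -370.2, 244.4, 137.1, 51.1], [424.0, 80.0])
   ([862.8, -419.2, 198.4, 135.3, 17.3], [443.0, 44.0])[ WARN:0@0.036] global loadsave.cpp:1063 imwrite_ Unsupported depth image for selected encoder is fallbacked to CV_8U.
```

View pics/crop1.png

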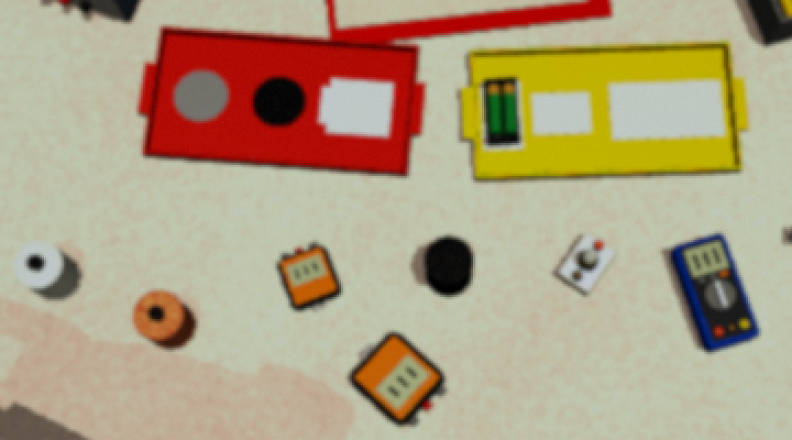

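The crop confirms it. The small orange stopwatch at crop (308,275) is the target, clearly smaller than the orange one at (397,378). The discs and white outlines are also visible. Next I go up to an overview pose with tool yaw 90.

>>> drive_tool:
  increments:
    - [[0,0,-15,0.113],[0,0,-15,0.113],[0,0,-15,0.113],[0,0,-15,0.113],[0,0,-15,0.113],[0,0,-15,0.113],[0,0,-15,0.113],[0,0,-15,0.113],[0,0,-15,0.113],[0,0,-15,0.113]]
  fingers: 1
  newtons: 20

```text
clock: 0.93
tool_pos: [266.5, 565.0, 380.9]
eef_rot: [-180.0, 0.0, 89.7]
ft_force: [-0.5, 1.1, -0.3]
opening: 87.9
grip_force: 0.0
```

>>> drive_tool:
  increments:
    - [[-31,14,0,0],[-31,14,0,0],[-31,14,0,0],[-31,14,0,0],[-31,14,0,0],[-31,14,0,0],[-31,14,0,0],[-31,14,0,0],[-31,14,0,0],[-31,14,0,0],[-31,14,0,0],[-31,14,0,0]]

```text
clock: 1.93
tool_pos: [434.7, 191.6, 380.5]
eef_rot: [-180.0, 0.0, 90.0]
ft_force: [-0.2, 0.1, 0.3]
opening: 87.4
grip_force: 0.0
```

>>> drive_tool:
  increments:
    - [[-30,14,0,0],[-30,14,0,0],[-30,14,0,0],[-30,14,0,0],[-30,14,0,0],[-30,14,0,0],[0,0,0,0],[0,0,0,0]]

```text
clock: 2.6
tool_pos: [518.7, 12.0, 380.1]
eef_rot: [-179.9, -0.0, 89.8]
ft_force: [0.0, 0.9, -0.3]
opening: 87.8
grip_force: 0.0
```

```bash
python3 - <<'E'
from h import *
go(455,-6,100,90)
c=r.camera_info("wrist");im=r.get_image("wrist");np.save("c1.npy",c,allow_pickle=True);cv2.imwrite("w1.png",im)
print(np.round(c["camera_matrix"],1).tolist(),np.round(c["pose"],3).tolist())
cv2.imwrite("pics/w1b.png",cv2.resize(np.clip(im.astype(float)*1.5,0,255).astype(np.uint8),(800,600)))
E
```

```text
at [518.7  12.  380.1] 89.8 shift now-axes [-18.2, -63.7] after-turn axes [-18.0, -63.7] dz 280.1 turn rad -0.003
[[325.2, 0.0, 276.9], [0.0, 325.2, 214.6], [0.0, 0.0, 1.0]] [[1.0, -0.003, -0.002, 519.198], [-0.003, -0.968, -0.25, 79.49], [-0.002, 0.25, -0.968, 534.577], [0.0, 0.0, 0.0, 1.0]]
```

View pics/w1b.png

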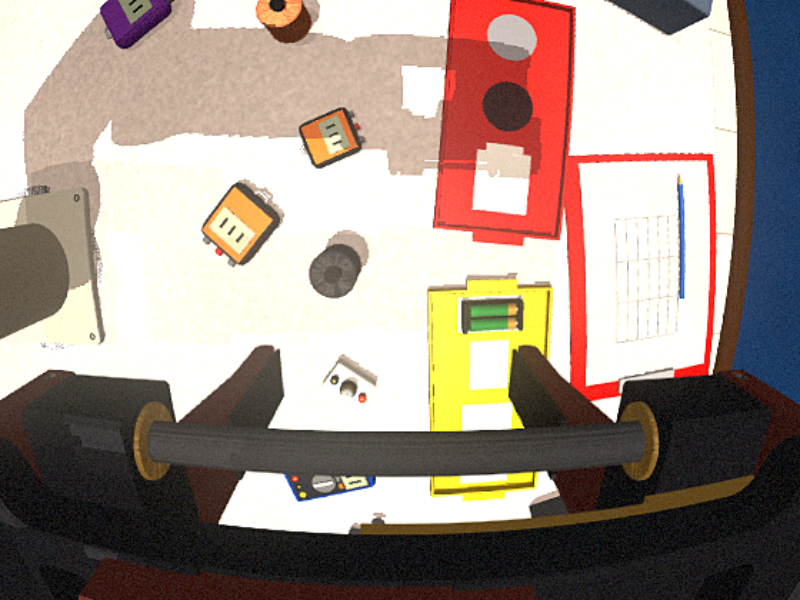

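The wrist view at 800 px shows black disc (507,106), silver disc (511,37), stopwatch outline (500,185), black can top (333,272), small stopwatch (331,137), lamp (350,380) and yellow tray (490,390). I'll measure the trays and the black can.

```bash
python3 - <<'E'
from h import *
c=np.load("c1.npy",allow_pickle=True).item();im=cv2.imread("w1.png");h,s,v=cv2.split(cv2.cvtColor(im,cv2.COLOR_BGR2HSV))
red=(((h<8)|(h>170))&(s>150)&(v>50)).astype(np.uint8);red[:,398:]=0
yel=((h>22)&(h<35)&(s>140)&(v>60)).astype(np.uint8)
n,l,st,ce=cv2.connectedComponentsWithStats(red);i=1+st[1:,4].argmax();R=(l==i)
print("red rim",blobs(R,"wrist",15,500,c)); 
print("yel rim",blobs(yel,"wrist",15,500,c))
def box(m,x0,x1,y0,y1):
    o=np.zeros_like(im[:,:,0]);o[y0:y1,x0:x1]=m[y0:y1,x0:x1];return o
nr=(red==0)
for nm,b in dict(silver=(338,378,6,46),black=(336,374,56,92)).items():print(nm,blobs(box(nr,*b),"wrist",3,100,c))
print("sw outline",blobs(box((s<110),330,372,95,152),"wrist",3,100,c))
print("lamp outl",blobs(box((s<110),325,358,236,275),"wrist",3,100,c))
print("can",blobs(box(v<85,214,255,170,212),"wrist",60,100,c), v[180:205:6,225:240:5].tolist())
print("watch",blobs(box((h>5)&(h<22)&(s>110)&(v>60),205,256,72,120),"wrist",20,100,c))
E
```

```text
red rim [([641.8, 166.3, 300.5, 159.0, 89.5], [358.0, 93.0])]
yel rim [([639.5, -311.7, 148.0, 45.2, 0.2], [339.0, 339.0]), ([632.3, -119.3, 195.0, 149.1, -88.0], [347.0, 240.0])]
silver [([654.6, 267.2, 59.9, 59.0, 88.2], [358.0, 26.0])]
black [([647.2, 180.6, 58.4, 58.0, -43.6], [355.0, 74.0])]
sw outline [([640.5, 94.9, 79.6, 65.4, 85.4], [351.0, 125.0])]
lamp outl [([633.5, -132.3, 64.6, 48.8, -88.9], [342.0, 255.0])]
can [([454.3, -3.3, 58.0, 48.4, 62.5], [234.0, 189.0])] [[81, 85, 76], [75, 75, 64], [85, 68, 59], [73, 73, 74], [74, 81, 71]]
watch [([444.6, 140.0, 51.8, 46.9, 22.6], [230.0, 96.0])]
```

>>> drive_tool:
  increments:
    - [[-2,-8,28,0],[-2,-8,28,0],[-2,-8,28,0],[-2,-8,28,0],[-2,-8,28,0],[-2,-8,28,0],[-2,-8,28,0],[-2,-8,28,0],[0,0,0,0],[0,0,0,0]]

```text
clock: 3.48
tool_pos: [453.5, -1.8, 156.2]
eef_rot: [-179.8, -0.0, 90.1]
ft_force: [0.5, -0.1, 1.1]
opening: 87.8
grip_force: 0.0
```

```bash
cat >> h.py <<'E'
def snap(f,view=True):
    c=r.camera_info("wrist");im=r.get_image("wrist");np.save(f+".npy",c,allow_pickle=True);cv2.imwrite(f+".png",im)
    if view: cv2.imwrite(f"pics/{f}.png",np.clip(im.astype(float)*1.3,0,255).astype(np.uint8))
    return im,c
E
python3 - <<'E'
from h import *
im,c=snap("w2");go(455,-5,48,90)
v=im.max(2)
for t in(50,70,90):
    m=(v<t).astype(np.uint8);m[:,:190]=0;m[:,370:]=0;m[:100]=0;m[300:]=0
    print(t,blobs(m,"wrist",60,300,c))
E
```

```text
at [455.1  -1.9 157.5] 90.1 shift now-axes [-3.1, -0.2] after-turn axes [-3.1, -0.1] dz 109.5 turn rad 0.001
50 [([527.9, -56.6, 42.7, 11.9, -83.7], [364.0, 273.0])]
70 [([527.3, -50.3, 55.4, 12.0, -84.0], [364.0, 268.0]), ([450.9, -3.4, 58.1, 49.9, -70.9], [276.0, 219.0])]
90 [([527.3, -50.3, 55.5, 12.0, -84.0], [364.0, 269.0]), ([450.9, -3.4, 58.9, 50.0, -72.2], [276.0, 219.0])]
```

View pics/w2.png

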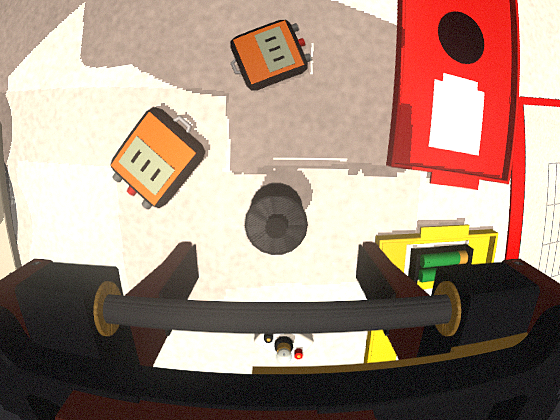

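```bash
python3 - <<'E'
from h import *
im=cv2.imread("w2.png");c=np.load("w2.npy",allow_pickle=True).item();v=im.max(2)
m=(v<80).astype(np.uint8);m[:,:190]=0;m[:,350:]=0;m[:100]=0;m[300:]=0
k=max(cv2.findContours(m,0,1)[0],key=cv2.contourArea);w=ray("wrist",k,60,c)
print(w.min(0),w.max(0))
lo=w[w[:,1]<-12]  # near-edge arc of the lid: fit circle of radius 25
from scipy.optimize import least_squares
print(least_squares(lambda q:np.hypot(*(lo-q).T)-25,[453,-6]).x)
E
```

```text
[427.40726147 -32.5209071 ] [477.40398028  26.54226921]
[452.24664498  -7.02806611]
```

>>> drive_tool:
  increments:
    - [[-2.5,-1.5,0,0],[-2.5,-1.5,0,0],[0,0,25,0],[0,0,25,0],[0,0,25,0],[0,0,25,0],[0,0,15,0],[0,0,12,0],[0,0,0,0],[0,0,0,0]]

```text
clock: 4.37
tool_pos: [452.2, -7.9, 30.2]
eef_rot: [180.0, 0.0, 90.0]
ft_force: [0.4, -0.3, 0.5]
opening: 88.0
grip_force: 0.0
```

>>> drive_tool:
  increments:
    - [[0,0,0,0],[0,0,0,0],[0,0,0,0],[0,0,0,0],[0,0,0,0],[0,0,0,0],[0,0,0,0],[0,0,0,0]]
  fingers: -1
  newtons: 20

```text
clock: 5.03
tool_pos: [451.9, -7.8, 30.0]
eef_rot: [180.0, 0.0, 90.0]
ft_force: [-0.9, -0.7, 6.0]
opening: 49.8
grip_force: 20.0
```

>>> drive_tool:
  increments:
    - [[0,0,-10,0],[0,0,-20,0],[0,0,-20,0],[0,0,-20,0],[0,0,-10,0],[0,0,0,0],[0,0,0,0]]

```text
clock: 5.62
tool_pos: [451.8, -7.8, 110.0]
eef_rot: [179.9, 0.0, 90.0]
ft_force: [-0.4, -0.2, -1.3]
opening: 50.0
grip_force: 20.0
```

```bash
python3 - <<'E'
from h import *
go(647.2,180.6,33.5,85)
E
```

```text
at [451.8  -7.8 110. ] 90.0 shift now-axes [188.4, 195.4] after-turn axes [204.7, 178.2] dz 76.5 turn rad 0.087
```

>>> drive_tool:
  increments:
    - [[19,19.5,0,0],[19,19.5,0,0],[19,19.5,0,0],[19,19.5,0,0],[19,19.5,0,0],[19,19.5,0,0],[19,19.5,0,0],[19,19.5,0,0],[19,19.5,0,0],[17.5,19.5,0,0],[0,0,0,0],[0,0,0,0]]

```text
clock: 6.62
tool_pos: [646.1, 181.3, 107.4]
eef_rot: [-179.9, 0.0, 90.1]
ft_force: [-0.2, 0.6, -1.8]
opening: 49.4
grip_force: 20.0
```

>>> drive_tool:
  increments:
    - [[0,0,15,0],[0,0,15,0],[0,0,15,0],[0,0,10,0],[0,0,0,0],[0,0,0,0]]

```text
clock: 7.12
tool_pos: [645.7, 180.2, 53.3]
eef_rot: [-179.9, 0.0, 90.0]
ft_force: [0.2, -0.6, -0.9]
opening: 49.3
grip_force: 20.0
```

```bash
python3 - <<'E'
from h import *
im,c=snap("w3");go(647.2,180.6,33,90)
E
```

```text
at [646.5 180.5  54.3] 90.0 shift now-axes [0.1, 0.7] after-turn axes [0.1, 0.7] dz 21.3 turn rad -0.0
```

View pics/w3.png

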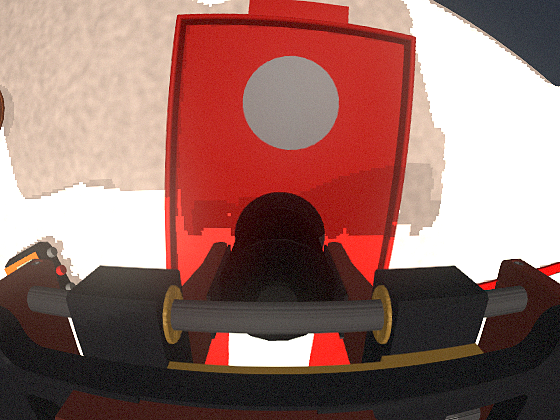

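```bash
python3 - <<'E'
from h import *
im=cv2.imread("w3.png");c=np.load("w3.npy",allow_pickle=True).item();h,s,v=cv2.split(cv2.cvtColor(im,cv2.COLOR_BGR2HSV))
m=(s<90).astype(np.uint8);m[:,:235]=0;m[:,345:]=0;m[:45]=0;m[155:]=0
print(blobs(m,"wrist",3,300,c))
go(647.2,180.4,33,90)
E
```

```text
[([654.2, 267.1, 59.5, 59.4, -89.8], [290.0, 103.0])]
at [646.5 180.5  54.3] 90.0 shift now-axes [-0.1, 0.7] after-turn axes [-0.1, 0.7] dz 21.3 turn rad -0.0
```

>>> drive_tool:
  increments:
    - [[0,0.5,8,0],[0,0,6,0],[0,0,3,0],[0,0,2,0],[0,0,1.5,0],[0,0,0,0],[0,0,0,0]]

```text
clock: 7.75
tool_pos: [647.2, 180.8, 34.2]
eef_rot: [180.0, -0.0, 90.0]
ft_force: [0.3, -0.2, -0.3]
opening: 49.7
grip_force: 20.0
```

>>> drive_tool:
  increments:
    - [[0,0,0.7,0],[0,0,0.6,0],[0,0,0,0],[0,0,0,0]]

```text
clock: 8.08
tool_pos: [647.3, 180.8, 33.0]
eef_rot: [180.0, -0.0, 90.0]
ft_force: [-0.2, -0.4, -0.2]
opening: 49.8
grip_force: 20.0
```

>>> drive_tool:
  increments:
    - [[0,0,0,0],[0,0,0,0],[0,0,0,0],[0,0,0,0],[0,0,0,0],[0,0,0,0],[0,0,0,0]]
  fingers: 1

```text
clock: 8.67
tool_pos: [647.1, 180.8, 32.9]
eef_rot: [180.0, 0.0, 90.0]
ft_force: [-0.0, -0.1, 0.4]
opening: 87.5
grip_force: 0.0
```

>>> drive_tool:
  increments:
    - [[0,0,-10,0],[0,0,-20,0],[0,0,-30,0],[0,0,-30,0],[0,0,-30,0],[0,0,0,0],[0,0,0,0]]

```text
clock: 9.25
tool_pos: [648.5, 181.1, 155.8]
eef_rot: [179.7, -0.1, 90.0]
ft_force: [0.1, 0.1, 0.1]
opening: 87.4
grip_force: 0.0
```

```bash
python3 - <<'E'
from h import *
im=cv2.imread("pics/top0.png");h,s,v=cv2.split(cv2.cvtColor(im,cv2.COLOR_BGR2HSV))
print("bright lid",ray("top",[[90,209]],60))
go(*ray("top",[[90,209]],60)[0],157,90)
E
```

```text
bright lid [[449.5037243  404.39502644]]
at [648.5 181.1 155.8] 90.0 shift now-axes [223.3, -199.0] after-turn axes [223.3, -199.0] dz -1.2 turn rad 0.0
```

>>> drive_tool:
  increments:
    - [[22.3,-20,0,0],[22.3,-20,0,0],[22.3,-20,0,0],[22.3,-20,0,0],[22.3,-20,0,0],[22.3,-20,0,0],[22.3,-20,0,0],[22.3,-20,0,0],[22.3,-20,0,0],[22.3,-20,0,0],[0,0,0,0],[0,0,0,0]]

```text
clock: 10.25
tool_pos: [445.5, 404.1, 151.7]
eef_rot: [-179.9, 0.1, 90.2]
ft_force: [0.1, -0.1, 0.1]
opening: 87.6
grip_force: 0.0
```

```bash
python3 - <<'E'
from h import *
im,c=snap("w4");go(449.5,404,30,90)
E
```

```text
at [446.4 403.4 151.9] 90.1 shift now-axes [0.6, 3.1] after-turn axes [0.6, 3.1] dz 121.9 turn rad 0.001
```

View pics/w4.png

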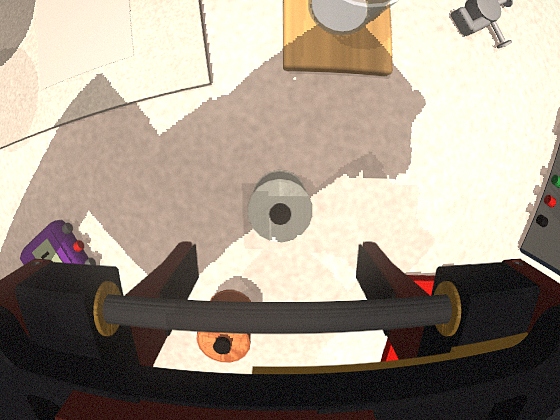

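```bash
python3 - <<'E'
from h import *
im=cv2.imread("w4.png");c=np.load("w4.npy",allow_pickle=True).item();h,s,v=cv2.split(cv2.cvtColor(im,cv2.COLOR_BGR2HSV))
m=(v<60).astype(np.uint8);m[:,:262]=0;m[:,300:]=0;m[:195]=0;m[232:]=0
b=blobs(m,"wrist",68,60,c);print(b);
lid=ray("wrist",[[248,211],[312,211],[280,243]],60,c);print(lid)
go(*b[0][0][:2],30,90)
E
```

```text
[([447.5, 410.6, 15.3, 14.7, 45.8], [280.0, 214.0])]
[[422.77319347 410.78405127]
 [472.83264596 410.94680327]
 [447.92569218 384.42169085]]
at [446.4 403.4 151.9] 90.1 shift now-axes [7.2, 1.1] after-turn axes [7.2, 1.1] dz 121.9 turn rad 0.001
```

>>> drive_tool:
  increments:
    - [[3.3,0.6,0,0],[3.3,0.6,0,0],[0,0,25,0],[0,0,25,0],[0,0,25,0],[0,0,25,0],[0,0,15,0],[0,0,7,0],[0,0,0,0],[0,0,0,0]]

```text
clock: 11.13
tool_pos: [449.0, 410.2, 31.1]
eef_rot: [180.0, -0.0, 90.0]
ft_force: [-0.7, 0.6, 0.8]
opening: 88.0
grip_force: 0.0
```

>>> drive_tool:
  increments:
    - [[0,0,0,0],[0,0,0,0],[0,0,0,0],[0,0,0,0],[0,0,0,0],[0,0,0,0],[0,0,0,0],[0,0,0,0]]
  fingers: -1

```text
clock: 11.8
tool_pos: [448.3, 410.5, 31.2]
eef_rot: [180.0, -0.0, 90.0]
ft_force: [-0.6, -0.0, 2.9]
opening: 49.7
grip_force: 20.0
```

>>> drive_tool:
  increments:
    - [[0,0,-10,0],[0,0,-20,0],[0,0,-30,0],[0,0,-30,0],[0,0,-10,0],[0,0,0,0],[0,0,0,0]]

```text
clock: 12.38
tool_pos: [448.3, 410.3, 130.9]
eef_rot: [180.0, -0.0, 90.0]
ft_force: [0.1, -0.7, -2.1]
opening: 49.9
grip_force: 20.0
```

```bash
python3 - <<'E'
from h import *
go(654.3,267.1,33,90)
E
```

```text
at [448.3 410.3 130.9] 90.0 shift now-axes [-143.2, 206.0] after-turn axes [-143.2, 206.0] dz 97.9 turn rad 0.0
```

>>> drive_tool:
  increments:
    - [[-14.3,20.6,0,0],[-14.3,20.6,0,0],[-14.3,20.6,0,0],[-14.3,20.6,0,0],[-14.3,20.6,0,0],[-14.3,20.6,0,0],[-14.3,20.6,0,0],[-14.3,20.6,0,0],[-14.3,20.6,0,0],[-14.3,20.6,0,0],[0,0,0,0],[0,0,0,0]]

```text
clock: 13.38
tool_pos: [653.8, 265.9, 128.0]
eef_rot: [-179.8, 0.1, 89.9]
ft_force: [-0.1, 0.3, -1.2]
opening: 49.7
grip_force: 20.0
```

>>> drive_tool:
  increments:
    - [[0,0,20,0],[0,0,20,0],[0,0,20,0],[0,0,16,0],[0,0,8,0],[0,0,0,0],[0,0,0,0]]

```text
clock: 13.97
tool_pos: [653.8, 267.7, 46.4]
eef_rot: [-179.9, 0.0, 90.0]
ft_force: [0.0, -0.7, -0.5]
opening: 49.7
grip_force: 20.0
```

```bash
python3 - <<'E'
from h import *
go(654.3,267.2,34.2,90)
E
```

```text
at [653.8 267.7  46.4] 90.0 shift now-axes [-0.5, 0.5] after-turn axes [-0.5, 0.5] dz 12.2 turn rad 0.0
```

>>> drive_tool:
  increments:
    - [[-0.5,0.5,5,0],[0,0,3,0],[0,0,2,0],[0,0,1,0],[0,0,1,0],[0,0,0.4,0],[0,0,0,0],[0,0,0,0]]

```text
clock: 14.63
tool_pos: [654.9, 266.9, 34.6]
eef_rot: [180.0, -0.0, 90.0]
ft_force: [0.6, -0.7, -0.9]
opening: 49.5
grip_force: 20.0
```

>>> drive_tool:
  increments:
    - [[0,0,0,0],[0,0,0,0],[0,0,0,0],[0,0,0,0],[0,0,0,0],[0,0,0,0],[0,0,0,0]]
  fingers: 1

```text
clock: 15.22
tool_pos: [654.9, 266.8, 34.5]
eef_rot: [180.0, -0.0, 90.0]
ft_force: [-0.7, -0.7, -0.5]
opening: 87.4
grip_force: 0.0
```

>>> drive_tool:
  increments:
    - [[0,0,-10,0],[0,0,-20,0],[0,0,-30,0],[0,0,-30,0],[0,0,-30,0],[0,0,0,0],[0,0,0,0]]

```text
clock: 15.8
tool_pos: [656.3, 267.4, 157.8]
eef_rot: [179.7, -0.1, 90.0]
ft_force: [0.7, 0.2, 0.3]
opening: 87.5
grip_force: 0.0
```

```bash
python3 - <<'E'
from h import *
go(445,140,150,112)
E
```

```text
at [656.3 267.4 157.8] 90.0 shift now-axes [-127.4, -211.3] after-turn axes [-39.0, -243.6] dz 7.8 turn rad -0.384
```

>>> drive_tool:
  increments:
    - [[-14.1,-23.5,0,0],[-14.1,-23.5,0,0],[-14.1,-23.5,0,0],[-14.1,-23.5,0,0],[-14.1,-23.5,0,0],[-14.1,-23.5,0,0],[-14.1,-23.5,0,0],[-14.1,-23.5,0,0],[-14.1,-23.5,0,0],[0,0,0,0]]

```text
clock: 16.63
tool_pos: [437.2, 137.5, 152.9]
eef_rot: [-179.6, 0.1, 90.0]
ft_force: [-0.3, 0.7, -1.4]
opening: 87.6
grip_force: 0.0
```

>>> drive_tool:
  increments:
    - [[0,0,3,0.119],[0,0,3,0.119],[0,0,3,0.119],[0,0,3,0.119],[0,0,3,0.119],[0,0,3,0.119],[0,0,3,0.119],[0,0,3,0.119],[0,0,3,0.119],[0,0,3,0.119],[0,0,0,0],[0,0,0,0]]

```text
clock: 17.63
tool_pos: [443.2, 140.0, 123.9]
eef_rot: [-180.0, 0.1, 22.0]
ft_force: [-0.5, 0.1, 0.3]
opening: 87.9
grip_force: 0.0
```

```bash
python3 - <<'E'
from h import *
im,c=snap("w5");go(445,140,10,22);h,s,v=cv2.split(cv2.cvtColor(im,cv2.COLOR_BGR2HSV))
print(blobs(((h>5)&(h<22)&(s>110)&(v>60)).astype(np.uint8),"wrist",20,200,c))
E
```

```text
at [443.3 140.  124.1] 22.0 shift now-axes [1.6, 0.6] after-turn axes [1.6, 0.6] dz 114.1 turn rad 0.001
[([365.6, -48.2, 341.5, 53.8, -68.0], [381.0, 356.0]), ([416.5, -60.4, 72.0, 29.7, 38.1], [449.0, 308.0]), ([284.8, 265.2, 71.7, 30.7, 5.8], [104.0, 310.0]), ([444.7, 139.8, 50.2, 47.0, 21.9], [277.0, 213.0]), ([387.8, 296.2, 93.9, 59.1, -39.2], [99.0, 209.0])]
```

View pics/w5.png

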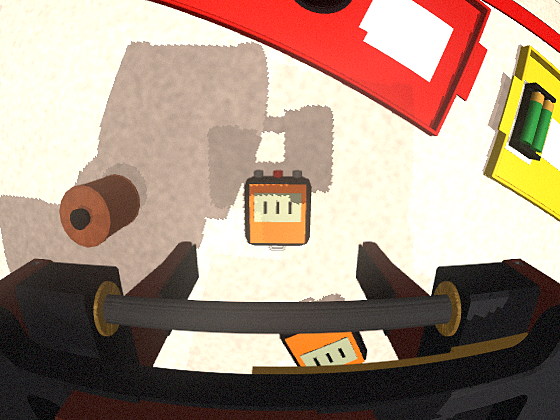

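>>> drive_tool:
  increments:
    - [[1.3,0.6,20,0],[0,0,25,0],[0,0,25,0],[0,0,20,0],[0,0,12,0],[0,0,7,0],[0,0,4,0],[0,0,0,0],[0,0,0,0]]

```text
clock: 18.43
tool_pos: [445.2, 140.0, 11.9]
eef_rot: [180.0, -0.0, 21.9]
ft_force: [0.9, 0.9, 0.3]
opening: 87.8
grip_force: 0.0
```

>>> drive_tool:
  increments:
    - [[0,0,0,0],[0,0,0,0],[0,0,0,0],[0,0,0,0],[0,0,0,0],[0,0,0,0],[0,0,0,0],[0,0,0,0]]
  fingers: -1

```text
clock: 19.1
tool_pos: [444.9, 139.9, 11.7]
eef_rot: [180.0, -0.0, 21.8]
ft_force: [-1.5, -0.3, 5.2]
opening: 55.8
grip_force: 20.0
```

>>> drive_tool:
  increments:
    - [[0,0,-8,0],[0,0,-12,-0.118],[0,0,-14,-0.118],[0,0,-14,-0.118],[0,0,-14,-0.118],[0,0,-14,-0.118],[0,0,-14,-0.118],[0,0,0,-0.118],[0,0,0,-0.118],[0,0,0,-0.118],[0,0,0,-0.04],[0,0,0,0]]

```text
clock: 20.1
tool_pos: [444.6, 139.8, 101.8]
eef_rot: [-180.0, 0.0, 85.0]
ft_force: [0.2, -0.9, -0.7]
opening: 55.9
grip_force: 20.0
```

```bash
python3 - <<'E'
from h import *
go(640,90.6,13.5,85.1)
E
```

```text
at [444.6 139.8 101.8] 85.0 shift now-axes [-32.1, 198.9] after-turn axes [-32.4, 198.9] dz 88.3 turn rad -0.001
```

>>> drive_tool:
  increments:
    - [[-3.6,22.1,0,0],[-3.6,22.1,0,0],[-3.6,22.1,0,0],[-3.6,22.1,0,0],[-3.6,22.1,0,0],[-3.6,22.1,0,0],[-3.6,22.1,0,0],[-3.6,22.1,0,0],[-3.6,22.1,0,0],[0,0,0,0],[0,0,0,0]]

```text
clock: 21.02
tool_pos: [640.4, 89.8, 101.2]
eef_rot: [-180.0, 0.0, 84.8]
ft_force: [0.1, 1.0, -0.5]
opening: 55.8
grip_force: 20.0
```

>>> drive_tool:
  increments:
    - [[0,0,15,0],[0,0,10,0],[0,0,10,0],[0,0,5,0],[0,0,0,0],[0,0,0,0]]

```text
clock: 21.52
tool_pos: [639.6, 90.2, 61.1]
eef_rot: [-179.9, 0.0, 85.0]
ft_force: [0.4, 0.6, -0.1]
opening: 56.1
grip_force: 20.0
```

```bash
python3 - <<'E'
from h import *
im,c=snap("w6");go(640,90.6,14.7,85.1)
E
```

```text
at [640.   90.2  61.6] 85.0 shift now-axes [0.4, -0.1] after-turn axes [0.4, -0.1] dz 46.9 turn rad -0.002
```

View pics/w6.png

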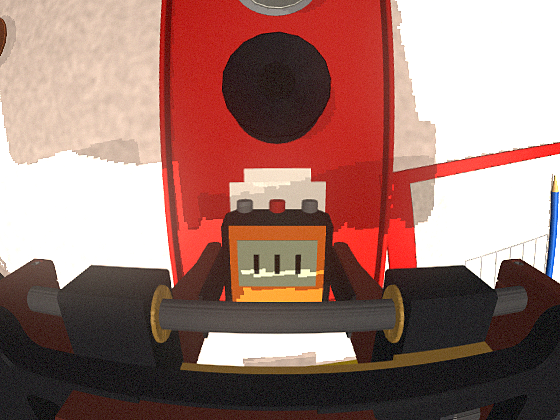

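```bash
python3 - <<'E'
from h import *
c=np.load("w6.npy",allow_pickle=True).item()
q=ray("wrist",[[230,182],[326,182],[245,169],[312,169]],3,c);print(q.round(1).tolist())
a=np.radians(-4.9);ty=np.array([-np.sin(a),np.cos(a)])
print("outline ctr",q[:2].mean(0)-35*ty, "watch edge",ray("wrist",[[227,213],[329,213]],70,c).round(1).tolist())
t=np.array([640.0,90.2]);print("expected watch edge mid",t+30*ty)
E
```

```text
[[611.6, 127.9], [675.2, 122.3], [622.5, 135.6], [666.4, 131.7]]
outline ctr [640.41303958  90.22232319] watch edge [[619.2, 122.9], [666.5, 118.7]]
expected watch edge mid [642.56250769 120.09035889]
```

>>> drive_tool:
  increments:
    - [[0,0.3,15,0],[0,0,12,0],[0,0,8,0],[0,0,5,0],[0,0,3,0],[0,0,2,0],[0,0,1,0],[0,0,0,0],[0,0,0,0],[0,0,0,0]]

```text
clock: 22.4
tool_pos: [640.7, 90.2, 15.9]
eef_rot: [180.0, -0.0, 85.0]
ft_force: [-0.2, -0.2, -0.9]
opening: 55.9
grip_force: 20.0
```

```bash
python3 - <<'E'
from h import *
go(640.3,90.2,14.7,85.1)
E
```

```text
at [640.7  90.2  15.9] 85.0 shift now-axes [0.0, -0.4] after-turn axes [0.0, -0.4] dz 1.2 turn rad -0.002
```

>>> drive_tool:
  increments:
    - [[0,0,0.6,0],[0,0,0.4,0],[0,0,0,0],[0,0,0,0]]

```text
clock: 22.73
tool_pos: [640.6, 90.1, 14.8]
eef_rot: [180.0, -0.0, 85.0]
ft_force: [0.2, -0.3, 1.3]
opening: 56.0
grip_force: 20.0
```

>>> drive_tool:
  increments:
    - [[0,0,0,0],[0,0,0,0],[0,0,0,0],[0,0,0,0],[0,0,0,0],[0,0,0,0]]
  fingers: 0.75

```text
clock: 23.23
tool_pos: [640.3, 90.1, 14.5]
eef_rot: [-180.0, -0.0, 85.0]
ft_force: [0.4, -0.4, 0.1]
opening: 77.1
grip_force: 0.0
```

>>> drive_tool:
  increments:
    - [[0,0,-10,0],[0,0,-20,0],[0,0,-30,0],[0,0,-30,0],[0,0,-30,0],[0,0,-20,0],[0,0,0,0],[0,0,0,0]]

```text
clock: 23.9
tool_pos: [641.2, 90.2, 156.4]
eef_rot: [179.8, -0.0, 85.0]
ft_force: [-0.4, -0.6, -0.3]
opening: 76.5
grip_force: 0.0
```

```bash
python3 - <<'E'
from h import *
im,c=snap("w7");go(426,-281,130,17)
E
```

```text
at [640.1  90.1 154.8] 85.0 shift now-axes [-388.5, -180.6] after-turn axes [-313.2, 292.3] dz 24.8 turn rad 1.186
```

View pics/w7.png

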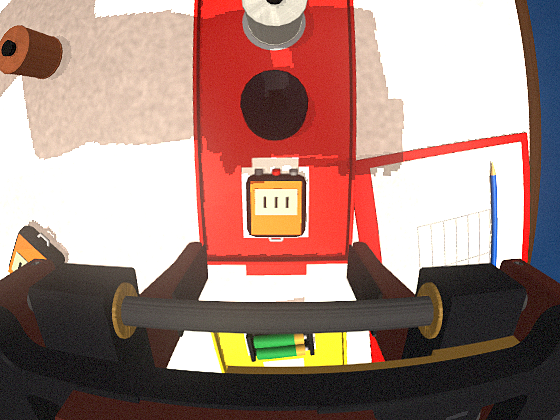

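The stopwatch sits squarely in its outline at about (276,207) with its buttons at the tab, and both cans are standing behind it. On to the meter.

>>> drive_tool:
  increments:
    - [[-32.4,-15,0,0],[-32.4,-15,0,0],[-32.4,-15,0,0],[-32.4,-15,0,0],[-32.4,-15,0,0],[-32.4,-15,0,0],[-32.4,-15,0,0],[-32.4,-15,0,0],[-32.4,-15,0,0],[-32.4,-15,0,0],[-32.4,-15,0,0],[-32.4,-15,0,0]]
  fingers: 1

```text
clock: 24.95
tool_pos: [424.7, -282.0, 152.9]
eef_rot: [-179.8, -0.1, 85.0]
ft_force: [0.2, -0.3, -0.5]
opening: 87.6
grip_force: 0.0
```

>>> drive_tool:
  increments:
    - [[0,0,0,0.119],[0,0,0,0.119],[0,0,0,0.119],[0,0,0,0.119],[0,0,0,0.119],[0,0,0,0.119],[0,0,0,0.119],[0,0,0,0.119],[0,0,0,0.119],[0,0,0,0.119],[0,0,0,0],[0,0,0,0]]

```text
clock: 25.95
tool_pos: [426.1, -280.9, 153.3]
eef_rot: [-179.9, 0.1, 17.0]
ft_force: [0.2, 0.1, 0.3]
opening: 87.8
grip_force: 0.0
```

```bash
python3 - <<'E'
from h import *
im,c=snap("w8");h,s,v=cv2.split(cv2.cvtColor(im,cv2.COLOR_BGR2HSV))
m=((h>100)&(h<132)&(s>110)&(v>35)).astype(np.uint8)
print([b for b in blobs(m,"wrist",30,300,c)]);go(426,-281,12,17)
E
```

```text
[([429.3, -285.4, 112.4, 56.1, 16.9], [280.0, 208.0])]
at [ 426.2 -280.9  153.5] 17.0 shift now-axes [-0.2, -0.0] after-turn axes [-0.2, -0.0] dz 141.5 turn rad -0.0
```

View pics/w8.png

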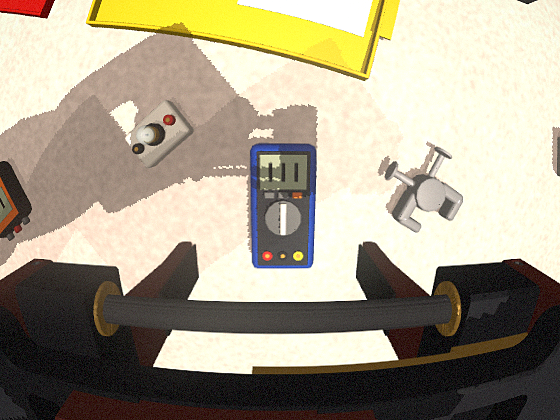

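>>> drive_tool:
  increments:
    - [[1.5,2.6,0,0],[0,2.6,20,0],[0,0,30,0],[0,0,30,0],[0,0,25,0],[0,0,18,0],[0,0,10,0],[0,0,6,0],[0,0,0,0],[0,0,0,0]]

```text
clock: 26.83
tool_pos: [430.2, -286.2, 15.9]
eef_rot: [180.0, -0.0, 16.8]
ft_force: [1.0, 0.2, 0.6]
opening: 88.0
grip_force: 0.0
```

>>> drive_tool:
  increments:
    - [[0,0,0,0],[0,0,0,0],[0,0,0,0],[0,0,0,0],[0,0,0,0],[0,0,0,0],[0,0,0,0],[0,0,0,0]]
  fingers: -1
  newtons: 25

```text
clock: 27.5
tool_pos: [429.9, -285.9, 15.9]
eef_rot: [180.0, -0.0, 16.8]
ft_force: [-1.0, 1.8, 6.1]
opening: 57.5
grip_force: 25.0
```

>>> drive_tool:
  increments:
    - [[0,0,-8,0],[0,0,-16,0],[0,0,-20,0],[0,0,-20,0],[0,0,-20,0],[0,0,-16,0],[0,0,0,0],[0,0,0,0]]

```text
clock: 28.17
tool_pos: [430.1, -286.2, 116.1]
eef_rot: [179.9, -0.1, 16.8]
ft_force: [0.3, 0.1, -2.7]
opening: 58.0
grip_force: 25.0
```

```bash
python3 - <<'E'
from h import *
# tray yaw / meter outline from lamp outline centre (w1) 
for yaw in(1.1,2.0):
    a=np.radians(yaw);ty=np.array([-np.sin(a),np.cos(a)]);print(yaw,np.array([633.5,-132.3])-116*ty)
go(636.5,-248.3,60,91.6)
E
```

```text
1.1 [ 635.72690332 -248.27862261]
2.0 [ 637.54834162 -248.22933593]
at [ 430.1 -286.2  116.1] 16.8 shift now-axes [208.5, 23.3] after-turn axes [32.1, 207.4] dz 56.1 turn rad -1.306
```

>>> drive_tool:
  increments:
    - [[0,0,0,-0.1187],[0,0,0,-0.1187],[0,0,0,-0.1187],[0,0,0,-0.1187],[0,0,0,-0.1187],[0,0,0,-0.1187],[0,0,0,-0.1187],[0,0,0,-0.1187],[0,0,0,-0.1187],[0,0,0,-0.1187],[0,0,0,-0.1187],[0,0,0,0]]

```text
clock: 29.17
tool_pos: [428.9, -285.3, 113.9]
eef_rot: [-179.9, -0.1, 91.8]
ft_force: [0.3, -0.0, -2.2]
opening: 57.8
grip_force: 25.0
```

>>> drive_tool:
  increments:
    - [[-9,20,0,0],[-9,20,0,0],[-9,20,0,0],[-9,20,0,0],[-9,20,0,0],[-9,20,0,0],[-9,20,0,0],[-9,20,0,0],[-9,20,0,0],[-9,20,0,0],[0,0,0,0],[0,0,0,0]]

```text
clock: 30.17
tool_pos: [632.1, -370.1, 113.5]
eef_rot: [-179.9, -0.1, 91.4]
ft_force: [-0.3, 1.2, -2.5]
opening: 57.7
grip_force: 25.0
```

```bash
python3 - <<'E'
from h import *
im,c=snap("w9");h,s,v=cv2.split(cv2.cvtColor(im,cv2.COLOR_BGR2HSV))
cv2.imwrite("pics/w9.png",im)
m=(s<100).astype(np.uint8);print([b for b in blobs(m,"wrist",3,300,c) if b[0][2]<160]);go(636.5,-248.3,60,91.6)
E
```

```text
[([637.5, -248.3, 123.3, 66.4, -88.1], [287.0, 71.0])]
at [ 631.1 -369.7  113.6] 91.5 shift now-axes [121.2, 8.4] after-turn axes [121.2, 8.7] dz 53.6 turn rad -0.002
```

View pics/w9.png

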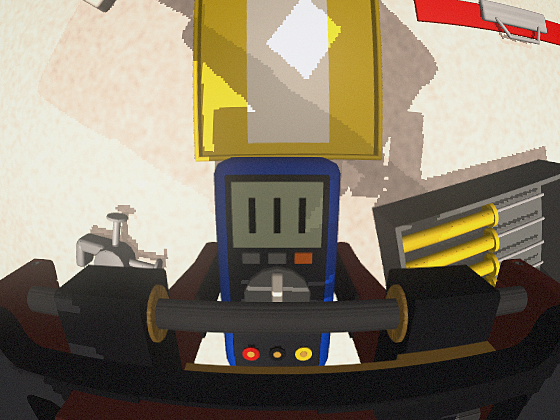

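The meter outline is fully visible at about (287,71) and measures (637.5,-248.3) at 91.9°. The meter is held straight in the gripper.

>>> drive_tool:
  increments:
    - [[15.1,1.2,0,-0.007],[15.1,1.2,0,0],[15.1,1.2,0,0],[15.1,1.2,0,0],[15.1,1.2,0,0],[15.1,1.2,0,0],[15.1,1.2,0,0],[15.1,1.2,0,0],[0,0,25,0],[0,0,20,0],[0,0,15,0],[0,0,0,0]]

```text
clock: 31.22
tool_pos: [635.6, -247.7, 52.0]
eef_rot: [-179.7, -0.1, 92.0]
ft_force: [-1.8, -0.5, -3.4]
opening: 57.9
grip_force: 25.0
```

>>> drive_tool:
  increments:
    - [[0,0,10,0],[0,0,10,0],[0,0,0,0],[0,0,0,0]]

```text
clock: 31.55
tool_pos: [637.6, -249.4, 35.2]
eef_rot: [-180.0, -0.0, 92.0]
ft_force: [0.0, -0.0, -3.3]
opening: 57.4
grip_force: 25.0
```

```bash
python3 - <<'E'
from h import *
go(637.5,-248.5,18.9,91.9)
E
```

```text
at [ 637.6 -249.4   35.2] 92.0 shift now-axes [0.9, -0.0] after-turn axes [0.9, -0.0] dz 16.3 turn rad 0.001
```

>>> drive_tool:
  increments:
    - [[0.9,0,6,0],[0,0,4,0],[0,0,3,0],[0,0,1.5,0],[0,0,1,0],[0,0,0.5,0],[0,0,0,0],[0,0,0,0],[0,0,0,0]]

```text
clock: 32.3
tool_pos: [637.8, -248.4, 19.7]
eef_rot: [180.0, 0.0, 92.0]
ft_force: [-0.2, 0.1, -1.0]
opening: 57.7
grip_force: 25.0
```

```bash
python3 - <<'E'
from h import *
go(637.5,-248.5,18.9,91.9)
E
```

```text
at [ 637.8 -248.4   19.7] 92.0 shift now-axes [-0.0, -0.3] after-turn axes [-0.0, -0.3] dz 0.8 turn rad 0.002
```

>>> drive_tool:
  increments:
    - [[0,0,0.7,0],[0,0,0,0],[0,0,0,0]]

```text
clock: 32.55
tool_pos: [637.9, -248.5, 19.0]
eef_rot: [180.0, 0.0, 92.0]
ft_force: [-0.7, 0.1, -0.9]
opening: 57.5
grip_force: 25.0
```

>>> drive_tool:
  increments:
    - [[0,0,0,0],[0,0,0,0],[0,0,0,0],[0,0,0,0],[0,0,0,0],[0,0,0,0]]
  fingers: 0.8
  newtons: 20

```text
clock: 33.05
tool_pos: [637.7, -248.4, 18.8]
eef_rot: [180.0, 0.0, 92.0]
ft_force: [0.4, 0.5, -0.1]
opening: 79.2
grip_force: 0.0
```

>>> drive_tool:
  increments:
    - [[0,0,-10,0],[0,0,-20,0],[0,0,-30,0],[0,0,-30,0],[0,0,-30,0],[0,0,-15,0],[0,0,0,0],[0,0,0,0]]

```text
clock: 33.72
tool_pos: [638.2, -248.6, 155.2]
eef_rot: [179.9, 0.1, 92.0]
ft_force: [0.2, 0.4, 0.7]
opening: 79.2
grip_force: 0.0
```

```bash
python3 - <<'E'
from h import *
c=np.load("w8.npy",allow_pickle=True).item()
q=ray("wrist",[[138,149],[169,119]],29,c);d=q[1]-q[0];print(q,q.mean(0),np.hypot(*d),np.degrees(np.arctan2(d[1],d[0])))
go(*q.mean(0),140,np.degrees(np.arctan2(d[1],d[0])))
E
```

```text
[[ 443.97543028 -143.82604477]
 [ 477.20885409 -166.46853693]] [ 460.59214218 -155.14729085] 40.213715437634164 -34.267264405991746
at [ 638.2 -248.6  155.2] 92.0 shift now-axes [99.5, -174.3] after-turn axes [-199.4, 22.8] dz 15.2 turn rad 2.204
```

>>> drive_tool:
  increments:
    - [[10,-17.4,0,0],[10,-17.4,0,0],[10,-17.4,0,0],[10,-17.4,0,0],[10,-17.4,0,0],[10,-17.4,0,0],[10,-17.4,0,0],[10,-17.4,0,0],[10,-17.4,0,0],[10,-17.4,0,0],[0,0,0,0]]

```text
clock: 34.63
tool_pos: [455.5, -152.4, 151.8]
eef_rot: [-179.6, -0.2, 92.0]
ft_force: [-0.4, -0.4, -0.1]
opening: 78.8
grip_force: 0.0
```

>>> drive_tool:
  increments:
    - [[0,0,2,-0.117],[0,0,2,-0.117],[0,0,2,-0.117],[0,0,2,-0.117],[0,0,2,-0.117],[0,0,2,-0.117],[0,0,2,-0.117],[0,0,2,-0.117],[0,0,0,0],[0,0,0,0]]

```text
clock: 35.47
tool_pos: [460.3, -154.6, 137.0]
eef_rot: [-180.0, -0.1, 145.4]
ft_force: [-0.0, 0.0, 0.5]
opening: 79.4
grip_force: 0.0
```

```bash
python3 - <<'E'
from h import *
im,c=snap("w10",False);h,s,v=cv2.split(cv2.cvtColor(im,cv2.COLOR_BGR2HSV))
go(460.6,-155.1,11,145.7)
cv2.imwrite("pics/w10.png",cv2.resize(im[140:290,190:370],None,fx=4,fy=4))
E
```

```text
at [ 460.4 -154.6  137.2] 145.4 shift now-axes [-0.5, -0.3] after-turn axes [-0.5, -0.3] dz 126.2 turn rad -0.005
```

View pics/w10.png

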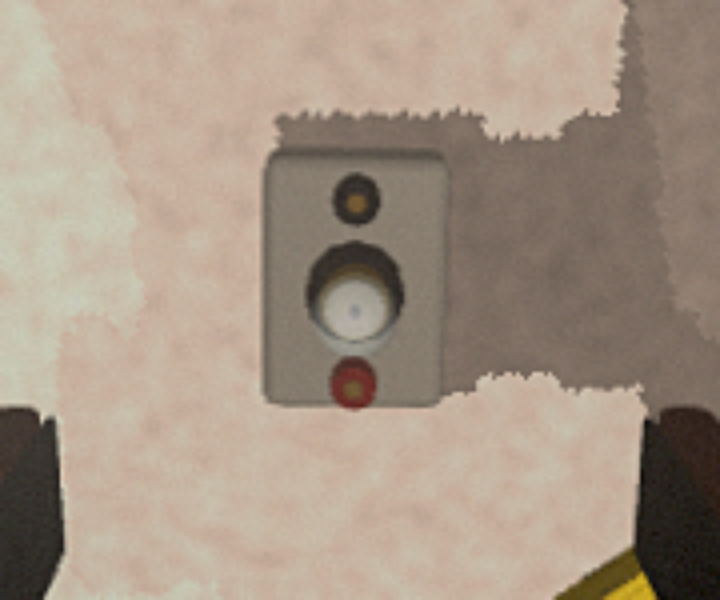

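```bash
python3 - <<'E'
from h import *
c=np.load("w10.npy",allow_pickle=True).item()
f=lambda l:np.array(l)/4+[190,140]
b=ray("wrist",f([[265,154],[448,154],[442,405],[264,405]]),20,c);t=ray("wrist",f([[357,200],[353,385]]),29,c)
print(b.mean(0),t.mean(0),np.linalg.norm(t[1]-t[0]));d=b[0]+b[1]-b[2]-b[3];e=t[0]-t[1]
print([np.degrees(np.arctan2(q[1],q[0])) for q in(d,e)]);go(*((b.mean(0)+t.mean(0))/2),11,145.8)
E
```

```text
[ 459.83390229 -152.81420599] [ 460.10330013 -153.00174363] 39.79408417078497
[np.float64(144.6977515806787), np.float64(144.2801835258969)]
at [ 460.4 -154.6  137.2] 145.4 shift now-axes [1.3, 1.1] after-turn axes [1.3, 1.2] dz 126.2 turn rad -0.007
```

>>> drive_tool:
  increments:
    - [[1.3,1.2,10,0.014],[0,0,25,0],[0,0,30,0],[0,0,25,0],[0,0,15,0],[0,0,10,0],[0,0,7,0],[0,0,4,0],[0,0,0,0],[0,0,0,0]]

```text
clock: 36.35
tool_pos: [460.4, -152.9, 12.2]
eef_rot: [180.0, 0.0, 144.8]
ft_force: [0.7, 0.5, 0.7]
opening: 79.2
grip_force: 0.0
```

>>> drive_tool:
  increments:
    - [[0,0,0,0],[0,0,0,0],[0,0,0,0],[0,0,0,0],[0,0,0,0],[0,0,0,0],[0,0,0,0],[0,0,0,0],[0,0,0,0]]
  fingers: -1

```text
clock: 37.1
tool_pos: [460.0, -152.8, 11.9]
eef_rot: [180.0, 0.0, 144.8]
ft_force: [-0.4, 0.1, 3.2]
opening: 40.3
grip_force: 20.0
```

>>> drive_tool:
  increments:
    - [[0,0,-8,0],[0,0,-12,0.116],[0,0,-14,0.116],[0,0,-14,0.116],[0,0,-14,0.116],[0,0,-14,0.116],[0,0,-14,0.116],[0,0,0,0.116],[0,0,0,0.116],[0,0,0,0],[0,0,0,0]]

```text
clock: 38.02
tool_pos: [459.8, -152.7, 102.0]
eef_rot: [180.0, 0.0, 91.8]
ft_force: [0.2, -0.1, -0.8]
opening: 40.0
grip_force: 20.0
```

```bash
python3 - <<'E'
from h import *
go(633.6,-132.4,15,91.9)
E
```

```text
at [ 459.8 -152.7  102. ] 91.8 shift now-axes [14.7, 174.4] after-turn axes [14.5, 174.4] dz 87.0 turn rad -0.001
```

>>> drive_tool:
  increments:
    - [[1.5,17.4,0,0],[1.5,17.4,0,0],[1.5,17.4,0,0],[1.5,17.4,0,0],[1.5,17.4,0,0],[1.5,17.4,0,0],[1.5,17.4,0,0],[1.5,17.4,0,0],[1.5,17.4,0,0],[1.2,17.6,0,0],[0,0,0,0],[0,0,0,0]]

```text
clock: 39.02
tool_pos: [633.5, -132.8, 101.2]
eef_rot: [-179.9, -0.0, 91.8]
ft_force: [-0.3, 0.2, -0.7]
opening: 39.7
grip_force: 20.0
```

>>> drive_tool:
  increments:
    - [[0,0,20,0],[0,0,20,0],[0,0,15,0],[0,0,10,0],[0,0,5,0],[0,0,0,0],[0,0,0,0]]

```text
clock: 39.6
tool_pos: [633.7, -133.2, 32.0]
eef_rot: [-180.0, 0.0, 91.7]
ft_force: [-0.1, 0.2, -0.7]
opening: 39.8
grip_force: 20.0
```

```bash
python3 - <<'E'
from h import *
go(633.6,-132.4,14.9,91.9)
E
```

```text
at [ 633.7 -133.2   32. ] 91.7 shift now-axes [0.8, -0.0] after-turn axes [0.8, -0.0] dz 17.1 turn rad -0.004
```

>>> drive_tool:
  increments:
    - [[0.8,0,6,-0.003],[0,0,5,0],[0,0,3,0],[0,0,1.5,0],[0,0,1,0],[0,0,0.4,0],[0,0,0,0],[0,0,0,0],[0,0,0,0]]

```text
clock: 40.35
tool_pos: [633.7, -132.3, 15.0]
eef_rot: [180.0, 0.0, 91.8]
ft_force: [0.2, -0.4, -0.3]
opening: 39.8
grip_force: 20.0
```

>>> drive_tool:
  increments:
    - [[0,0,0,0],[0,0,0,0],[0,0,0,0],[0,0,0,0],[0,0,0,0],[0,0,0,0]]
  fingers: 0.5

```text
clock: 40.85
tool_pos: [633.7, -132.3, 14.9]
eef_rot: [180.0, 0.0, 91.8]
ft_force: [-1.1, 0.3, 0.1]
opening: 65.8
grip_force: 0.0
```

>>> drive_tool:
  increments:
    - [[0,0,-10,0],[0,0,-20,0],[0,0,-30,0],[0,0,-35,0],[0,0,-35,0],[0,0,-35,0],[0,-30,-35,0],[-10,-30,-35,0],[-30,-30,-35,0],[-30,-30,-20,0],[-30,-30,0,0],[0,0,0,0]]

```text
clock: 41.85
tool_pos: [500.5, -227.9, 289.2]
eef_rot: [179.9, 0.2, 91.6]
ft_force: [0.1, 0.1, -0.5]
opening: 65.9
grip_force: 0.0
```

```bash
python3 - <<'E'
from h import *
im,c=snap("w11",False);t=r.get_image("top");cv2.imwrite("t2.png",t);go(0,0,0,90)
a=np.clip(cv2.resize(t[90:270,70:470],(800,360),interpolation=3)*1.0*1.8,0,255).astype(np.uint8)
b=cv2.resize(im[0:210,150:500],(400,240))
cv2.imwrite("pics/fin.png",np.vstack([a,np.hstack([b,np.zeros_like(b)])]))
E
```

```text
at [ 503.1 -225.1  287.9] 91.7 shift now-axes [239.5, -496.4] after-turn axes [225.1, -503.1] dz 287.9 turn rad 0.029
```

View pics/fin.png

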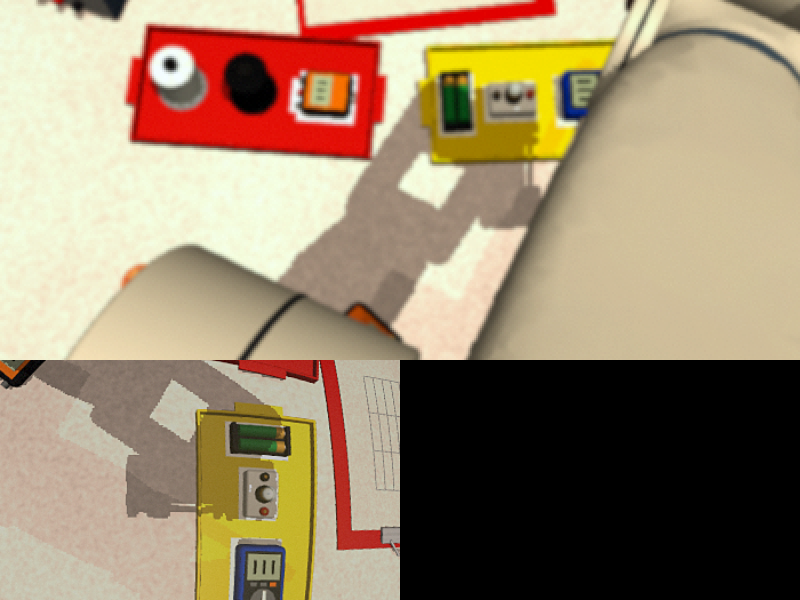

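The final picture shows both cans and the watch in the red tray at (175,75), (250,80) and (325,92). The lamp holder (512,95) and meter (580,95) are on their outlines, and the cell holder hasn't moved. Handing in.

```bash
python3 -c "
from workcell import r
print(r.hand_in())"
```

```text
the job is handed in; nothing more can be done
None
```

Both kits are made up in the order asked and handed in at about 42 s; the arm never touched the copper can, bosshead or cell holder, and the hand-in returned no verdict.

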